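Lower the test probes through the guard window and start the test

ROBOT

A 7-joint arm with a two-finger parallel gripper is mounted at the origin on the work surface. World frame = base frame: x ahead of the robot, y to its left, z up, the work surface at z = 0. Lengths are in m, angles in rad, forces in N, time in s.
With the tool pointing down it reaches from about 0.35 to 0.9 m from the base axis. Payload 8.1 kg.
Tool frame: the origin (TCP) lies on the centre line of the jaws, within the pads' length; the fingertips stand 17 mm ahead of it and the grasp point (between the pads) lies 2 mm behind it; z points along the fingers, y is the direction in which the jaws open and shut (so a half turn about z gives the same grasp; the last joint's range is limited). The gripper opens to 92 mm and grips with 3 to 60 N. Pads are 19 mm wide; open, the fingers measure 130 mm over their backs; the gripper's body (75 mm by 190 mm) begins 47 mm behind the grasp point.
Start: joints at [1.155, 0.434, 0.025, 1.573, -0.012, 1.134, -0.075], TCP at [0.192, -0.595, 0.244] pointing down, gripper open.
Joint ranges: [-2.62, 2.62], [-0.44, 2.09], [-1.27, 1.32], [0.08, 2.57], [-1.32, 4.46], [0.12, 2], [-2.74, 2.74]. Speed limits (rad/s): [2.22, 2.22, 3.01, 3.01, 3.14, 3.14, 3.14].

INTERFACE

Orientations are given as a rotation vector (axis times angle).
In Python, from cell import arm gives the robot as it stands.
- The arm moves only by the shell command python3 -m creep 'ROWS' [FORCE]. ROWS is JSON, a list that holds one entry, the list of rows, each a list of 7 numbers: the shift along the world's x, y, z in cm, then the turn, a rotation vector about the world's x, y, z in degrees, then the opening, from -1 (shut) to 1 (fully open), so that 0 is half open. In form: [[[tx, ty, tz, ax, ay, az, jaw], ...]]. A call has 1 to 5 rows; each row is the pose to reach, as a shift and turn from the pose commanded when the call began; what a row does not reach only later rows make up. A row lasts 1/10 s, in which the tool goes at most 50 mm and 8.59 degrees, less where a joint would pass 70% of its speed; a pose out of reach is approached as far as the arm can. A call with a gripper value outside its range is refused whole. The fingers move at their own pace and stop on an object; FORCE is the grip in N (left out, the last holds). Time passes only in rows, so rows that repeat a pose let the fingers close. It gives the time, the measured TCP pose, the force and the opening at its end, in the units of the state.
- arm.observe(): the state, without advancing time (a new reading comes with each control period).
- arm.get_image(name): name is "scene" or "side" or "wrist"; returns the picture (420x560x3 uint8, red, green, blue); there is no depth.
- arm.camera_model(name): a dict with "vfov" (degrees; the focal length in pixels is half the picture's height over the tangent of half this angle, whatever the lens; pixels are square), "cx", "cy" (the principal point, pixels), "k1" (the pictures are not rectified: a ray, as slopes to the right and down, at radius r is drawn at 1 + k1 r^2 times it, then the intrinsics apply), "cam_to_world" (4x4, takes a point from camera to world coordinates); the wrist camera has in their place "T_tool_cam" (4x4, takes a point from camera to tool coordinates, whose origin is the TCP and whose axes are the flange's). Camera axes: x right, y down, z forward; pixel columns grow to the right and rows downward; lengths in m; the calibration is good to about 2 mm. A picture is of the moment at which its call begins: read the wrist's pose just before it. camera_model takes no time and is no camera call.
- arm.sign_off(): hands the job in, once; it reports no verdict.
The state is a dict: "clock": time; "joints": joint angles; "dq": joint speeds; "joint_efforts": joint torques, N m; "position": TCP position; "ee_rot": TCP orientation; "force": force on the tool from outside, world axes, zero at the start; "ft_torque": the same for the moment, N m; "width": opening from 0.0 (shut) to 1.0 (fully open).
Only numpy, scipy, OpenCV 4.12 (cv2) and the standard library are available. Lean on these libraries where they do the work, as an engineer would, in place of code of your own. Each camera call takes 0.05 s, during which the arm holds its last target.

TASK

Reach down through the window in the top of the test fixture's guard with the fingertips and press the contact lever down to its stop, without touching the guard. Then press the button on the start box fully down and let it go. Only press: do not lift, tip or shove the start box, do not press its button before the lever is down, and leave everything else on the bench alone.

Things in the scene. Friction and masses are not known exactly. Their poses are not given: they have to be found in the camera images.
- fixture: Test fixture, fixed to the bench: grey base plate 210 (x) x 170 (y) x 20 mm; origin at the centre of its underside, +x to the lever's pivot (away from the robot), z up. The pivot is a level axis along the fixture's y at x = +85 mm, 81 mm above the bench. The guard stands on it.
- guard: Guard over the fixture, fixed: a 200 (x) x 160 (y) mm box of aluminium posts and clear side panels, its aluminium top plate 4 mm thick with the upper face 126 mm above the bench. Axes parallel to the fixture's; origin at bench height under the middle of the window. The window is a rectangular cutout 84 mm along x and 100 mm along y, in the middle of the top plate. The robot must not touch the guard.
- window (a point): Centre of the guard's window, level with the plate's upper face (126 mm above the bench); axes as the guard's.
- contact_lever (a joint): Angle of the contact lever in rad: 0 fully raised, 0.30 fully down on its stop. Starts somewhere between 0 and 0.09. It has stiff hinge friction, needs about 5 N at the pad, and stays where it is left.
- lever_pad (a point): Centre of the top face of the lever's white round pad (diameter 36 mm, 10 mm thick) at the free end of a steel lever 85 mm long that points from the pivot towards the robot, under the window. Its height is about 116 mm above the bench fully raised (10 mm below the guard's upper face) and 91 mm when down; it moves 7 mm towards the fixture's -x on the way, and finally stands at x = 0, y = 0 of the fixture. The window's centre is up to 6 mm off that.
- start_box: Loose beige box, 100 (x) x 80 (y) mm, 60 mm high, about 0.7 kg, on rubber feet, with a round button on top (x = -18 mm) beside a dark display; origin at the centre of its underside. Stands left or right of the fixture; the other place has the knob box.
- start_button (a joint): Travel of the start box's button in m: 0 released, 0.006 fully down (about 5 N); springs back by itself.
- start_button_top (a point): Centre of the top face of the button (grey, diameter 28 mm, in a black housing), 82 mm above the bench when released; pressed straight down.
- knob_box: Loose beige box, 100 x 80 mm, 60 mm high, same housing as the start box but with a black dial with a raised grip bar (diameter 34 mm, 22 mm high) instead of a button. Leave alone. Origin at the centre of its underside.
- screwdriver: Loose screwdriver lying on the bench in front of the fixture, about 200 mm long. Leave alone. Origin at its middle, underside.
- panel_meter_a: Loose grey panel meter, 80 x 52 x 52 mm, in front of the fixture. Leave alone. Origin at the centre of its underside.
- panel_meter_b: Loose grey panel meter, 80 x 52 x 52 mm, at the right. Leave alone. Origin at the centre of its underside.
- bottle: Loose white bottle, diameter 48 mm, 120 mm high. Leave alone. Origin at the centre of its underside.
- spool: Loose grey spool standing on end, diameter 60 mm, 50 mm high. Leave alone. Origin at the centre of its underside.
- parts_tray: Loose black divided tray, 120 x 150 x 35 mm. Leave alone. Origin at the centre of its underside.
There are look-alikes about, which are no part of the job. Leave any purple look-alike of the start_box alone.

How it is judged:
On the way, in this order (a step that is already met when the one before it is completed fails the run):
1. The contact lever is down on its stop (value of joint contact_lever above 0.25 rad), for 0.1 s.
2. The start button is fully down while the lever is down (value of joint start_button above 0.0045 m and value of joint contact_lever above 0.25 rad), for 0.05 s.
At the end, for the whole second after the job is handed in: The lever is down (above 0.25 of 0.30 rad), the button has been pressed (beyond 4.5 of 6 mm) and is released again (under 1.5 mm), and the start box stands upright at rest within 30 mm of where it was (value of joint contact_lever above 0.25 rad and value of joint start_button below 0.0015 m and distance of start_box from where it was at the start of the episode below 0.03 m and angle between start_box's own z axis and vertical below 0.1 rad and linear speed of start_box below 0.02 m/s); the robot touches nothing.
It fails at once if The robot touched the guard (over 1 N) (contact force between guard and the fingers above 1 N or contact force between guard and the arm above 1 N).
It fails at once if The start button was pressed (beyond 3 mm) before the lever was down (value of joint start_button above 0.003 m and value of joint contact_lever below 0.22 rad).
It fails at once if The start box was lifted, tipped or shoved (12 mm up, 0.2 rad, 30 mm) (height (world z) of start_box above 0.012 m or angle between start_box's own z axis and vertical above 0.2 rad or distance of start_box from where it was at the start of the episode above 0.03 m).
It fails at once if Something else on the bench was moved (over 25 mm) (distance of any of knob_box, screwdriver, panel_meter_a, panel_meter_b, bottle, spool, parts_tray from where it was at the start of the episode above 0.025 m).
It also fails if it takes over 43 s, if anything falls off the work surface, if the arm or the gripper's body presses on something with over 40 N, if the wrist force passes 120 N, or if a joint passes its speed limit or range.

## Working session

There is one attempt and no reset: what is moved stays moved. The work goes in short steps, Python scripts to look and compute and a shell command to move; the robot and the scene stay as the last step left them, time stands still between calls to the robot, and variables do not carry over. Pictures are saved under pics/ and viewed, and the job is handed in when it is done.

```bash
ls; mkdir -p pics; python3 - <<'E'
from cell import arm
import cv2,json,numpy as np
s=arm.observe();print({k:np.round(v,4).tolist() for k,v in s.items()})
for n in ["scene","side"]:
    im=arm.get_image(n);cv2.imwrite(f"pics/{n}0.png",im[:,:,::-1])
for n in ["scene","side","wrist"]:
    print(n,arm.camera_model(n))
E
```

```text
pics
{'clock': 0.0, 'joints': [1.1554, 0.4352, 0.025, 1.5741, -0.0116, 1.134, -0.0751], 'dq': [-0.0004, -0.0013, 0.0007, 0.0004, -0.0013, -0.0002, -0.0001], 'joint_efforts': [-0.0009, -66.7841, 0.9849, -31.4459, -0.0605, 0.0427, 0.0001], 'position': [0.1921, -0.5942, 0.2429], 'ee_rot': [-3.1018, -0.489, 0.0006], 'force': [0.112, 0.0454, 0.5305], 'ft_torque': [0.0103, 0.0004, 0.0394], 'width': 1.0023}
scene {'vfov': 44.12760589879737, 'cx': 281.7517600248469, 'cy': 215.1599594469783, 'k1': -0.12703918936162747, 'cam_to_world': array([[-0.31977249,  0.78136773, -0.5359198 ,  1.39521455],
       [ 0.94746631,  0.26805027, -0.17451834,  0.29435472],
       [ 0.00729044, -0.56357212, -0.8260347 ,  1.40041941],
       [ 0.        ,  0.        ,  0.        ,  1.        ]])}
side {'vfov': 49.79829442806107, 'cx': 279.53076398040423, 'cy': 200.69617614260906, 'k1': 0.04469248404980323, 'cam_to_world': array([[-9.07658958e-01, -2.47199177e-01,  3.39186944e-01,
         1.42501332e-01],
       [-4.19708267e-01,  5.33759483e-01, -7.34129270e-01,
         8.63987943e-01],
       [ 4.31903415e-04, -8.08698572e-01, -5.88223114e-01,
         7.71620496e-01],
       [ 0.00000000e+00,  0.00000000e+00,  0.00000000e+00,
         1.00000000e+00]])}
wrist {'vfov': 58.2687085269883, 'cx': 271.362150988886, 'cy': 209.27029835099728, 'k1': -0.04979201308789042, 'T_tool_cam': array([[ 7.62257436e-04, -9.65294042e-01, -2.61164378e-01,
         7.07350857e-02],
       [ 9.99999680e-01,  6.72025183e-04,  4.34803886e-04,
        -1.89897968e-05],
       [-2.44204561e-04, -2.61164626e-01,  9.65294245e-01,
        -1.40499790e-01],
       [ 0.00000000e+00,  0.00000000e+00,  0.00000000e+00,
         1.00000000e+00]])}
```

View pics/scene0.png

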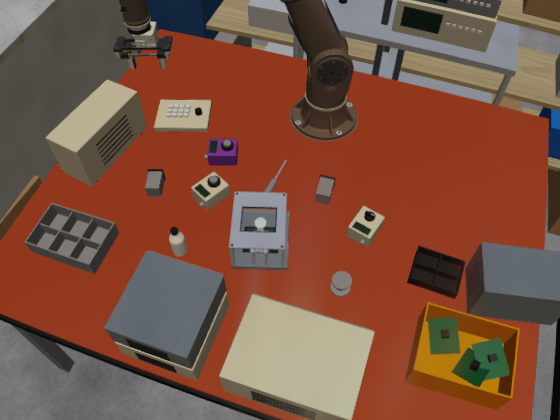

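View pics/side0.png

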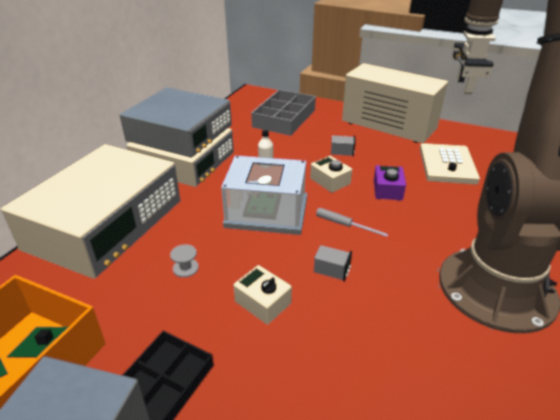

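Candidates for the start box in the scene picture are the beige box at (210,190), the purple one at (223,152) and the beige one at (366,226). I'll enlarge all three along with the fixture.

```bash
cat > h.py <<'E'
import numpy as np,cv2
from scipy.spatial.transform import Rotation as R
from cell import arm
def K(m):
    f=210/np.tan(np.radians(m['vfov']/2)); return f,m['cx'],m['cy'],m['k1']
def pose(m,s=None):
    if 'cam_to_world' in m: return np.array(m['cam_to_world'])
    T=np.eye(4);T[:3,:3]=R.from_rotvec(s['ee_rot']).as_matrix();T[:3,3]=s['position'];return T@np.array(m['T_tool_cam'])
def ray(m,T,uv):
    f,cx,cy,k=K(m);d=np.array([(uv[0]-cx)/f,(uv[1]-cy)/f]);p=d.copy()
    for _ in range(50): p=d/(1+k*(p@p))
    return T[:3,3],T[:3,:3]@np.array([p[0],p[1],1])
def atz(m,T,uv,z):
    o,d=ray(m,T,uv);return o+d*(z-o[2])/d[2]
def proj(m,T,P):
    f,cx,cy,k=K(m);q=(np.asarray(P)-T[:3,3])@T[:3,:3];a=q[:2]/q[2];a=a*(1+k*(a@a));return f*a+[cx,cy]
def tri(obs):
    A=np.zeros((3,3));b=np.zeros(3)
    for m,T,uv in obs:
        o,d=ray(m,T,uv);d/=np.linalg.norm(d);M=np.eye(3)-np.outer(d,d);A+=M;b+=M@o
    return np.linalg.solve(A,b)
E
python3 - <<'E'
import cv2,numpy as np
a=cv2.imread('pics/scene0.png')[130:280,180:390]; b=cv2.imread('pics/side0.png')[130:330,200:420]
cv2.imwrite('pics/c1.png',cv2.resize(a,None,fx=3.8,fy=3.8,interpolation=cv2.INTER_CUBIC))
cv2.imwrite('pics/c2.png',cv2.resize(b,None,fx=3,fy=3,interpolation=cv2.INTER_CUBIC))
E
```

```text
(no output)
```

View pics/c1.png

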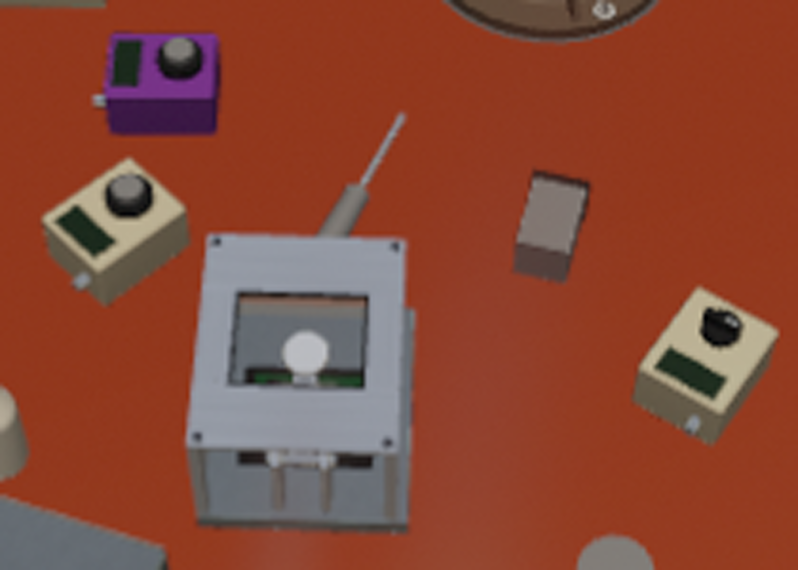

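View pics/c2.png

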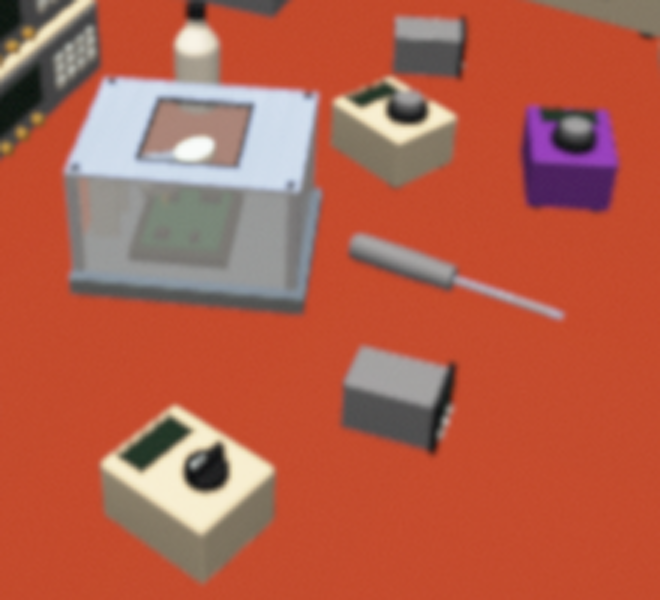

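The start box is the beige one at scene (210,190), because it has a round grey button in a black housing. The beige box at (366,226) carries a dial with a grip bar, and the one at (223,152) is the purple look-alike. Next I'll measure.

```bash
python3 - <<'E'
from h import *
ms=arm.camera_model('scene');T=pose(ms);md=arm.camera_model('side');Td=pose(md)
c1=lambda u,v:np.array([180+(u+.5)/3.8-.5,130+(v+.5)/3.8-.5]); c2=lambda u,v:np.array([200+(u+.5)/3-.5,130+(v+.5)/3-.5])
print('win scene');W=[atz(ms,T,c1(*p),.126) for p in [(236,292),(370,294),(366,388),(228,385)]];print(np.round(W,4),np.mean(W,0))
G=[atz(ms,T,c1(*p),.126) for p in [(208,235),(406,237),(410,451),(187,445)]];print(np.round(G,4),np.mean(G,0))
W=[atz(md,Td,c2(*p),.126) for p in [(157,97),(255,103),(238,167),(137,158)]];print('win side');print(np.round(W,4),np.mean(W,0))
G=[atz(md,Td,c2(*p),.126) for p in [(107,79),(319,93),(302,190),(66,170)]];print(np.round(G,4),np.mean(G,0))
print('pad',atz(ms,T,c1(306,352),.114),atz(md,Td,c2(195,149),.114),tri([(ms,T,c1(306,352)),(md,Td,c2(195,149))]))
print('btn',atz(ms,T,c1(129,188),.082),atz(md,Td,c2(409,101),.082),tri([(ms,T,c1(129,188)),(md,Td,c2(409,101))]))
print('boxtop',[np.round(atz(ms,T,c1(*p),.06),4) for p in [(128,158),(187,210),(104,264),(43,218)]])
for n,p,z in [('bottle',(0,430),.06),('purple',(162,65),.06),('knob',(705,345),.06)]: print(n,atz(ms,T,c1(*p),z))
E
```

```text
win scene
[[ 0.5775 -0.0991  0.126 ]
 [ 0.5449  0.0021  0.126 ]
 [ 0.6293  0.0278  0.126 ]
 [ 0.6611 -0.0733  0.126 ]] [ 0.60318701 -0.03562477  0.126     ]
[[ 0.5321 -0.1409  0.126 ]
 [ 0.4821  0.0113  0.126 ]
 [ 0.6716  0.0773  0.126 ]
 [ 0.7212 -0.0831  0.126 ]] [ 0.60173756 -0.0338587   0.126     ]
win side
[[ 0.6593 -0.074   0.126 ]
 [ 0.5735 -0.1022  0.126 ]
 [ 0.5439 -0.0015  0.126 ]
 [ 0.6281  0.0224  0.126 ]] [ 0.60121511 -0.03886095  0.126     ]
[[ 0.7167 -0.0831  0.126 ]
 [ 0.5273 -0.143   0.126 ]
 [ 0.4815  0.007   0.126 ]
 [ 0.6738  0.0637  0.126 ]] [ 0.59984478 -0.03884816  0.126     ]
pad [ 0.60572839 -0.03006385  0.114     ] [ 0.59761551 -0.02734379  0.114     ] [ 0.60142087 -0.03241866  0.1089046 ]
btn [ 0.47753163 -0.23833623  0.082     ] [ 0.46837282 -0.23434987  0.082     ] [ 0.47172489 -0.24204053  0.07575386]
boxtop [array([ 0.4316, -0.2612,  0.06  ]), array([ 0.4683, -0.1905,  0.06  ]), array([ 0.5443, -0.2354,  0.06  ]), array([ 0.5163, -0.3046,  0.06  ])]
bottle [ 0.72217319 -0.24934915  0.06      ]
purple [ 0.32121778 -0.27462386  0.06      ]
knob [0.45984307 0.26409197 0.06      ]
```

Both cameras agree to about 4 mm on these values:

| Item | Value |
|---|---|
| Window size | About 84 x 104 mm, close to the given 84 x 100 |
| Window centre | About (0.602, -0.037) |
| Fixture yaw | About 17° |
| Pad | About (0.602, -0.030) |
| Button | About (0.473, -0.237) |

The tool's yaw is already about 18°. I'll rise, close the jaws and travel over the fixture.

```bash
python3 -m creep '[[[0,0,3,0,0,0,-1],[1.5,2,6,0,0,0,-1],[4,5.5,8,0,0,0,-1],[6.5,9,8,0,0,0,-1],[9,12.5,8,0,0,0,-1]]]' 10
python3 -m creep '[[[2.5,3.5,0,0,0,0,-1],[5,7,0,0,0,0,-1],[7.5,10.5,0,0,0,0,-1],[10,14,0,0,0,0,-1],[12.5,17.5,0,0,0,0,-1]]]'
```

```text
clock: 0.6
position: [0.2831, -0.4685, 0.3242]
ee_rot: [3.103, 0.488, 0.001]
force: [1.1, 0.8, -0.4]
width: 0.615
clock: 1.1
position: [0.4079, -0.293, 0.3236]
ee_rot: [-3.103, -0.489, 0.0]
force: [0.7, -0.6, -0.2]
width: 0.179
```

```bash
python3 -m creep '[[[2.5,3.5,0,0,0,0,-1],[5,7,0,0,0,0,-1],[7.5,10.5,0,0,0,0,-1],[10,14,0,0,0,0,-1],[12.5,17.5,0,0,0,0,-1]]]'
python3 -m creep '[[[2.5,3.5,0,0,0,0,-1],[3.5,7,0,0,0,0,-1],[3.5,7,0,0,0,0,-1],[3.5,7,0,0,0,0,-1],[3.5,7,0,0,0,0,-1]]]'
python3 - <<'E'
from h import *
import json
s=arm.observe();im=arm.get_image('wrist');cv2.imwrite('pics/w1.png',im[:,:,::-1]);print(s['position'],s['ee_rot'],s['clock'],s['force'])
json.dump({k:np.asarray(s[k]).tolist() for k in('position','ee_rot')},open('w1.json','w'))
E
```

```text
clock: 1.6
position: [0.5328, -0.1182, 0.3235]
ee_rot: [3.103, 0.489, -0.001]
force: [0.5, -0.8, 0.1]
width: 0.007
clock: 2.1
position: [0.5669, -0.0511, 0.3235]
ee_rot: [3.103, 0.487, -0.001]
force: [-0.9, -0.1, -0.5]
width: 0.005
[ 0.56687972 -0.05109549  0.32346278] [ 3.10289452e+00  4.86713847e-01 -1.38691055e-03] 2.1 [-0.9397348  -0.06093655 -0.5168684 ]
```

View pics/w1.png

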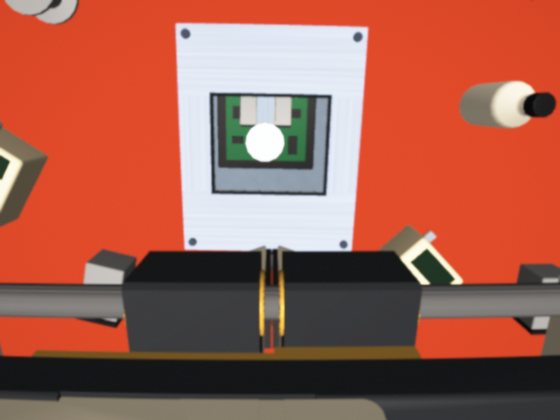

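```bash
python3 - <<'E'
from h import *
im=cv2.imread('pics/w1.png')
m=arm.camera_model('wrist');Tc=np.array(m['T_tool_cam'])
for z in(.017,0,-.02,-.049,-.07):
  for x in(-.0095,.0095):
    print(z,x,[np.round(proj(m,Tc,[x,y,z])).tolist() for y in(-.019,0,.019)])
c=cv2.resize(im[200:420,100:450],None,fx=2.2,fy=2.2,interpolation=cv2.INTER_CUBIC)
c=cv2.convertScaleAbs(c,alpha=1.8,beta=20)
cv2.imwrite('pics/c3.png',c)
import json
c=cv2.resize(im[10:260,160:390],None,fx=2.4,fy=2.4,interpolation=cv2.INTER_CUBIC);cv2.imwrite('pics/c4.png',c)
E
```

```text
0.017 -0.0095 [[230.0, 288.0], [271.0, 288.0], [312.0, 288.0]]
0.017 0.0095 [[229.0, 250.0], [271.0, 250.0], [314.0, 250.0]]
0 -0.0095 [[226.0, 307.0], [271.0, 307.0], [317.0, 307.0]]
0 0.0095 [[224.0, 265.0], [271.0, 265.0], [318.0, 265.0]]
-0.02 -0.0095 [[219.0, 335.0], [271.0, 335.0], [323.0, 335.0]]
-0.02 0.0095 [[217.0, 288.0], [271.0, 288.0], [325.0, 288.0]]
-0.049 -0.0095 [[207.0, 391.0], [271.0, 392.0], [336.0, 391.0]]
-0.049 0.0095 [[203.0, 335.0], [271.0, 336.0], [339.0, 336.0]]
-0.07 -0.0095 [[193.0, 453.0], [271.0, 454.0], [350.0, 453.0]]
-0.07 0.0095 [[187.0, 389.0], [271.0, 390.0], [355.0, 389.0]]
```

View pics/c3.png

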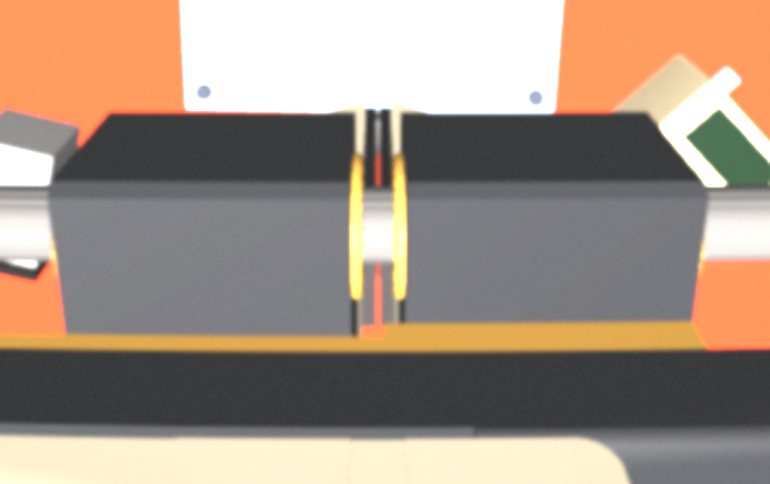

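View pics/c4.png

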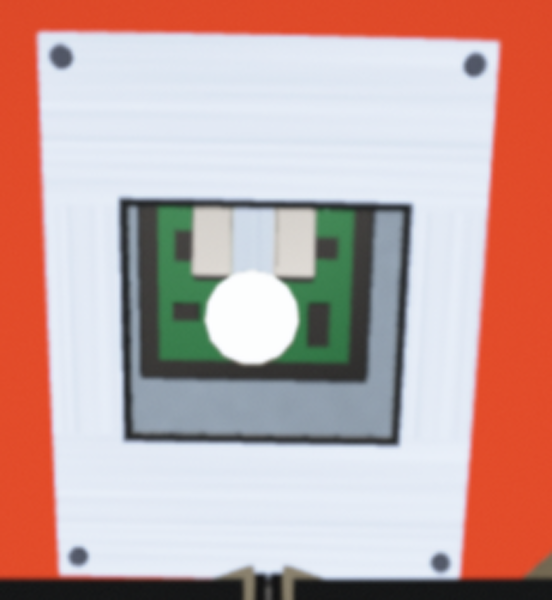

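```bash
python3 - <<'E'
from h import *
import json
s=json.load(open('w1.json'));m=arm.camera_model('wrist');T=pose(m,s)
c=lambda u,v:np.array([160+(u+.5)/2.4-.5,10+(v+.5)/2.4-.5])
W=np.array([atz(m,T,c(*p),.126) for p in [(122,199),(411,205),(398,442),(127,439)]]);print(np.round(W,4),W.mean(0))
print('sizes',[np.linalg.norm(W[i]-W[i-3]) for i in range(4)])
xa=(W[0]+W[1]-W[2]-W[3]);ya=(W[0]+W[3]-W[1]-W[2]);print('yaw',np.degrees(np.arctan2(xa[1],xa[0])),np.degrees(np.arctan2(-ya[0],ya[1])))
S=np.array([atz(m,T,c(*p),.126) for p in [(61,56),(475,65),(441,563),(78,556)]]);print('screws',S.mean(0))
for z in(.116,.112,.108):
  p=atz(m,T,c(252,317),z);l=atz(m,T,c(205,317),z);r=atz(m,T,c(299,317),z);print(z,p,np.linalg.norm(l-r))
Rz=R.from_rotvec(s['ee_rot']).as_matrix();print('toolx yaw',np.degrees(np.arctan2(Rz[1,0],Rz[0,0])),Rz[:,2])
E
```

```text
[[ 0.6301  0.0241  0.126 ]
 [ 0.66   -0.0754  0.126 ]
 [ 0.5763 -0.1007  0.126 ]
 [ 0.5456 -0.0015  0.126 ]] [ 0.60302384 -0.03834581  0.126     ]
sizes [np.float64(0.1039082409695025), np.float64(0.08746541231224024), np.float64(0.10386681855126612), np.float64(0.08834832413525834)]
yaw 16.838408866319487 16.966890970532777
screws [ 0.60261393 -0.03814266  0.126     ]
0.116 [ 0.60342523 -0.03317894  0.116     ] 0.03579704584781322
0.112 [ 0.60307004 -0.0332236   0.112     ] 0.03620863334501734
0.108 [ 0.60271485 -0.03326826  0.108     ] 0.03662022084222146
toolx yaw 17.829306537900088 [-7.55125304e-04 -8.85008688e-04 -9.99999323e-01]
```

The wrist view confirms the window at (0.603, -0.038) with yaw 17°. The pad is at (0.603, -0.033), diameter 36 mm, about 112–116 mm high. The closed fingers measure 19 x 38 mm, which leaves over 25 mm of margin all round. I'll move above mid-travel of the pad, at (0.600, -0.034).

```bash
python3 -m creep '[[[2,1,0,0,0,-0.8,-1],[3.3,1.7,-4,0,0,-0.8,-1],[3.3,1.7,-8,0,0,-0.8,-1],[3.3,1.7,-12,0,0,-0.8,-1],[3.3,1.7,-16,0,0,-0.8,-1]]]'
python3 -m creep '[[[0,0,0,0,0,0,-1],[0,0,0,0,0,0,-1]]]'
python3 - <<'E'
from h import *
s=arm.observe();im=arm.get_image('scene');cv2.imwrite('pics/s2.png',cv2.resize(im[130:280,180:390,::-1],None,fx=3.8,fy=3.8,interpolation=cv2.INTER_CUBIC));
im=arm.get_image('side');cv2.imwrite('pics/d2.png',cv2.resize(im[80:280,200:420,::-1],None,fx=3,fy=3,interpolation=cv2.INTER_CUBIC))
E
```

```text
clock: 2.65
position: [0.6, -0.0345, 0.1625]
ee_rot: [3.106, 0.464, 0.0]
force: [0.1, 0.0, -0.4]
width: 0.004
clock: 2.85
position: [0.6002, -0.0338, 0.1644]
ee_rot: [3.107, 0.465, -0.001]
force: [-0.0, -0.6, 1.6]
width: 0.005
```

View pics/s2.png

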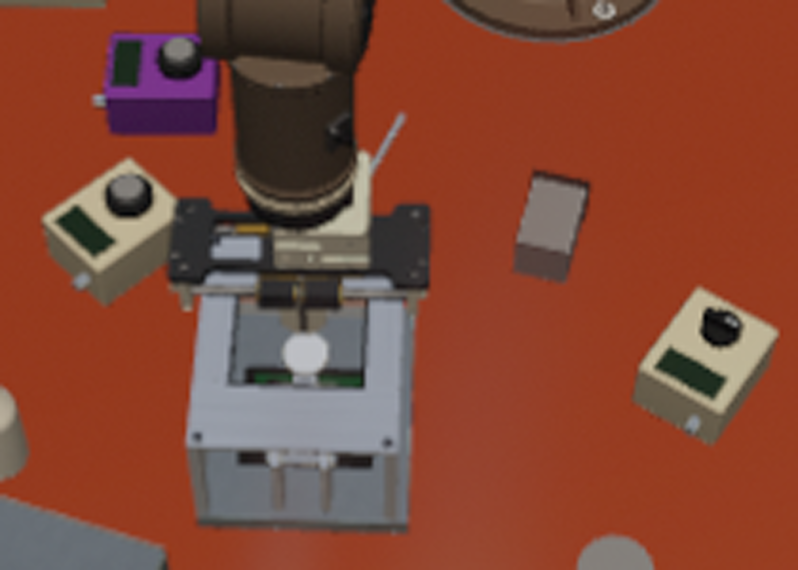

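View pics/d2.png

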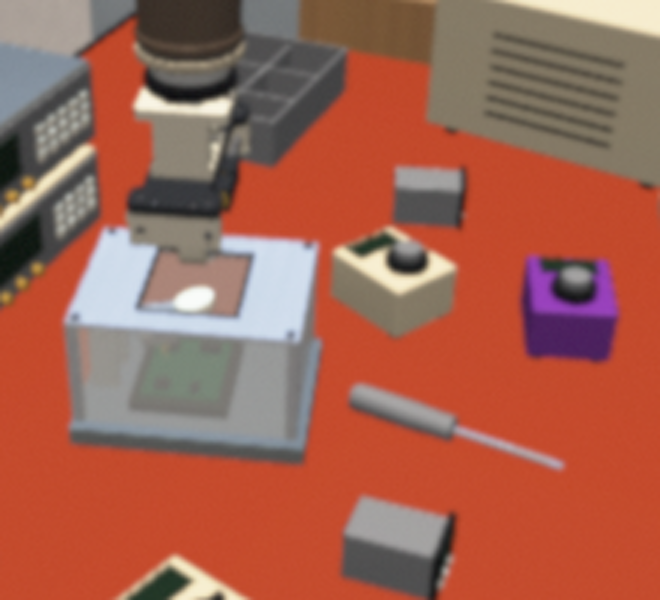

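```bash
python3 - <<'E'
from h import *
s=arm.observe();T=np.eye(4);T[:3,:3]=R.from_rotvec(s['ee_rot']).as_matrix();T[:3,3]=s['position']
for n,o,k in(('scene',(180,130),3.8),('side',(200,80),3)):
  m=arm.camera_model(n)
  for q in [(0,0,.017),(0,.019,.017),(0,-.019,.017),(.0375,.095,-.049),(.0375,-.095,-.049)]:
    print(n,q,np.round((proj(m,pose(m),(T@np.r_[q,1])[:3])-o)*k))
E
```

```text
scene (0, 0, 0.017) [301. 320.]
scene (0, 0.019, 0.017) [277. 320.]
scene (0, -0.019, 0.017) [326. 321.]
scene (0.0375, 0.095, -0.049) [167. 308.]
scene (0.0375, -0.095, -0.049) [426. 315.]
side (0, 0, 0.017) [192. 260.]
side (0, 0.019, 0.017) [195. 248.]
side (0, -0.019, 0.017) [188. 271.]
side (0.0375, 0.095, -0.049) [167. 138.]
side (0.0375, -0.095, -0.049) [124. 248.]
```

The projected tip and body match the pictures, with the tip at (301,320) in the scene crop and (192,260) in the side crop. I'll press down in small steps.

```bash
python3 -m creep '[[[0,0,-1,0,0,0,-1],[0,0,-2,0,0,0,-1],[0,0,-2.6,0,0,0,-1],[0,0,-3.2,0,0,0,-1],[0,0,-3.6,0,0,0,-1]]]'
python3 -m creep '[[[0,0,-0.4,0,0,0,-1],[0,0,-0.8,0,0,0,-1],[0,0,-1.2,0,0,0,-1],[0,0,-1.5,0,0,0,-1],[0,0,-1.5,0,0,0,-1]]]'
```

```text
clock: 3.45
position: [0.6, -0.0328, 0.1273]
ee_rot: [3.106, 0.468, -0.001]
force: [-2.0, -0.3, 5.4]
width: 0.003
clock: 3.95
position: [0.6001, -0.0328, 0.1124]
ee_rot: [3.106, 0.467, -0.001]
force: [-0.5, 0.1, 0.3]
width: 0.005
```

```bash
python3 -m creep '[[[0,0,-0.2,0,0,0,-1],[0,0,-0.4,0,0,0,-1],[0,0,-0.5,0,0,0,-1]]]'
python3 -m creep '[[[0,0,-0.1,0,0,0,-1],[0,0,-0.2,0,0,0,-1],[0,0,-0.2,0,0,0,-1]]]'
```

```text
clock: 4.25
position: [0.6001, -0.0328, 0.1081]
ee_rot: [3.106, 0.467, -0.001]
force: [-7.5, -2.4, 17.6]
width: 0.008
clock: 4.55
position: [0.6001, -0.0328, 0.1078]
ee_rot: [3.106, 0.467, 0.0]
force: [-10.7, -1.0, 26.4]
width: 0.009
```

The position stalls at tip z = 0.091 while the force climbs to 26 N, so the lever is on its stop. I'll withdraw straight up and look.

```bash
python3 -m creep '[[[0,0,0.5,0,0,0,-1],[0,0,2,0,0,0,-1],[0,0,5,0,0,0,-1],[0,0,9,0,0,0,-1],[0,0,13,0,0,0,-1]]]'
python3 -m creep '[[[-1.5,-0.5,4,0,0,0,-1],[-4,-1.2,7,0,0,0,-1],[-4,-1.2,7,0,0,0,-1],[-4,-1.2,7,0,0,0,-1]]]'
python3 - <<'E'
from h import *
import json
s=arm.observe();im=arm.get_image('wrist');cv2.imwrite('pics/w3.png',im[:,:,::-1]);print(s['position'],s['force'])
json.dump({k:np.asarray(s[k]).tolist() for k in('position','ee_rot')},open('w3.json','w'))
im=arm.get_image('side');cv2.imwrite('pics/d3.png',cv2.resize(im[130:250,200:360,::-1],None,fx=4.5,fy=4.5,interpolation=cv2.INTER_CUBIC))
E
```

```text
clock: 5.05
position: [0.6002, -0.0324, 0.2366]
ee_rot: [-3.106, -0.468, 0.001]
force: [0.4, -0.9, -0.6]
width: 0.002
clock: 5.45
position: [0.5606, -0.0448, 0.3063]
ee_rot: [3.106, 0.467, 0.003]
force: [-0.8, 0.2, -0.3]
width: 0.009
[ 0.56063275 -0.04476686  0.30629346] [-0.78421571  0.19975405 -0.25685045]
```

View pics/w3.png

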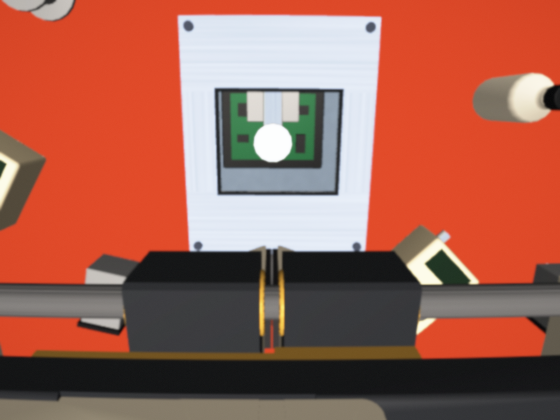

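View pics/d3.png

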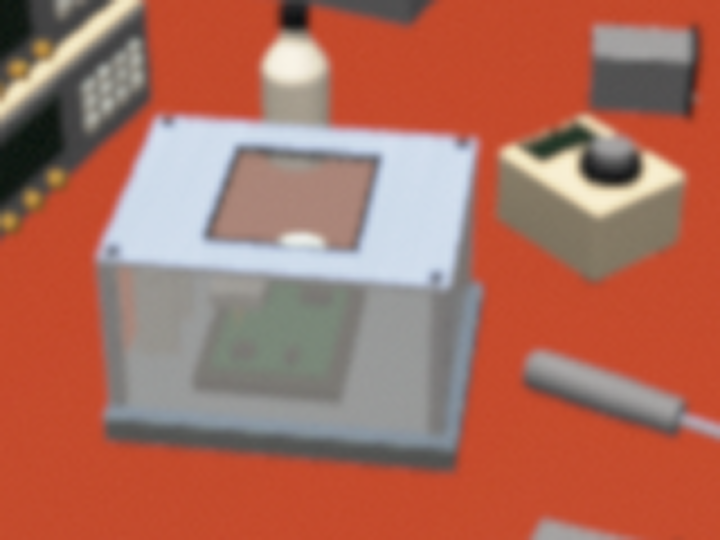

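```bash
python3 - <<'E'
from h import *
import json
s=json.load(open('w3.json'));m=arm.camera_model('wrist');T=pose(m,s)
for z in(.116,.1,.091): 
  p=atz(m,T,(273,143),z);print(z,p)
ms=arm.camera_model('side')
for P in([.597,-.035,.091],[.603,-.033,.114]): print((proj(ms,pose(ms),P)-[200,130])*4.5)
E
python3 -m creep '[[[-2.5,-4,0,0,0,0,-1],[-5,-8,0,0,0,0,-1],[-7.5,-12,0,0,0,0,-1],[-9.5,-16,0,0,0,0,-1],[-12,-20,-1,0,0,0,-1]]]'
python3 -m creep '[[[0,0,-1,0,0,0,-1],[0,0,-1,0,0,0,-1],[0,0,-1,0,0,0,-1]]]'
python3 - <<'E'
from h import *
import json
s=arm.observe();im=arm.get_image('wrist');cv2.imwrite('pics/w4.png',im[:,:,::-1]);print(s['position'],s['force'])
json.dump({k:np.asarray(s[k]).tolist() for k in('position','ee_rot')},open('w4.json','w'))
E
```

```text
0.116 [ 0.60060323 -0.03421363  0.116     ]
0.1 [ 0.59928192 -0.03471123  0.1       ]
0.091 [ 0.59853869 -0.03499113  0.091     ]
[298.35410275 248.09160409]
[287.07208745 215.10419304]
clock: 6.05
position: [0.4403, -0.2461, 0.2952]
ee_rot: [-3.106, -0.469, -0.001]
force: [1.4, -0.4, -0.2]
width: 0.009
clock: 6.35
position: [0.441, -0.2434, 0.2849]
ee_rot: [-3.105, -0.47, 0.001]
force: [-0.3, 0.5, 0.1]
width: 0.004
[ 0.44099571 -0.2433633   0.28494386] [-0.34183967  0.50740028  0.11889537]
```

View pics/w4.png

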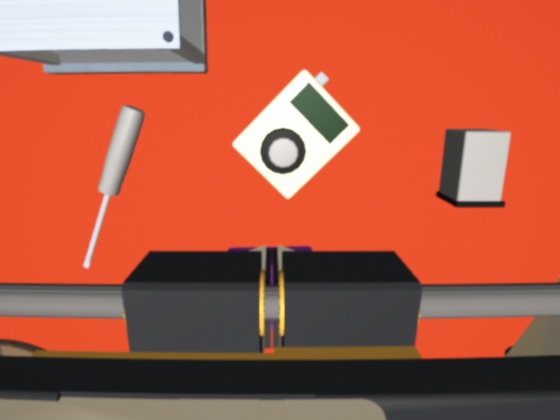

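The lever is down: the pad shows at about (303,242) in the side crop, and I predicted (298,248) for down against (287,215) for raised. This wrist view shows the beige start box with its grey button at (284,152) and the dark display at (319,113). Its position now:

```bash
python3 - <<'E'
from h import *
import json
im=cv2.imread('pics/w4.png');c=cv2.resize(im[50:220,210:380],None,fx=3.5,fy=3.5,interpolation=cv2.INTER_CUBIC);c=cv2.convertScaleAbs(c,alpha=.8);cv2.imwrite('pics/c5.png',c)
s=json.load(open('w4.json'));m=arm.camera_model('wrist');T=pose(m,s)
b=atz(m,T,(284,152),.082);print('btn',b,'shift cm',(b-np.array(s['position']))*100)
C=[atz(m,T,p,.06) for p in [(304,69),(360,128),(288,199),(233,144)]];print(np.round(C,4),np.mean(C,0))
for p in[(304,69),(360,128)]:pass
print([np.linalg.norm(C[i]-C[i-1]) for i in range(4)])
print('diam',np.linalg.norm(atz(m,T,(269,152),.082)-atz(m,T,(299,152),.082)))
c=np.mean(C,0);a=np.degrees(np.arctan2(b[1]-c[1],b[0]-c[0]));print('dir',a,np.linalg.norm((b-c)[:2]))
E
```

```text
btn [ 0.47446932 -0.24471804  0.082     ] shift cm [  3.34736099  -0.13547413 -20.29438623]
[[ 0.5503 -0.2405  0.06  ]
 [ 0.5157 -0.3084  0.06  ]
 [ 0.429  -0.2642  0.06  ]
 [ 0.465  -0.197   0.06  ]] [ 0.49000982 -0.2525012   0.06      ]
[np.float64(0.09574676786274322), np.float64(0.07619452413733249), np.float64(0.09733606866317082), np.float64(0.07629929261540623)]
diam 0.027243288937282343
dir 153.3969035371586 0.017380589066866674
```

View pics/c5.png

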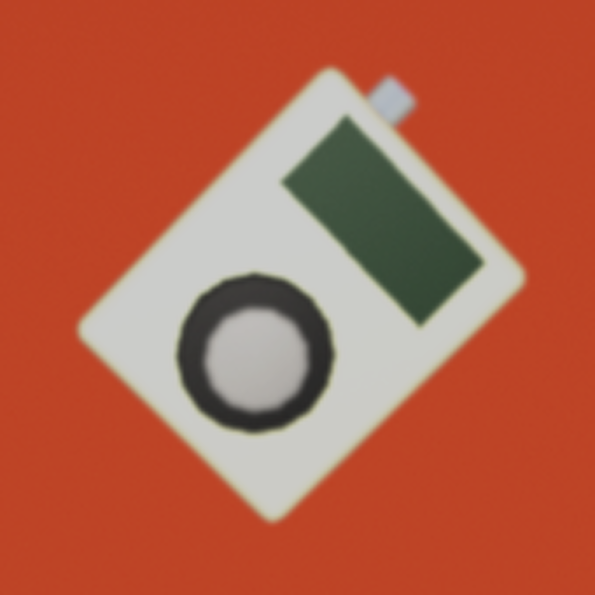

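Button at (0.4745, -0.2445), measured diameter 27 mm against the given 28. It lies 17 mm from the box centre, where 18 is given. I'll go above it and press.

```bash
python3 -m creep '[[[2,-0.1,-3,0,0,0,-1],[3.3,-0.1,-7,0,0,0,-1],[3.3,-0.1,-11,0,0,0,-1],[3.3,-0.1,-15,0,0,0,-1],[3.3,-0.1,-17,0,0,0,-1]]]'
python3 -m creep '[[[0,0,0,0,0,0,-1],[0,0,0,0,0,0,-1]]]'
python3 - <<'E'
from h import *
s=arm.observe();print(s['position'])
im=arm.get_image('side');cv2.imwrite('pics/d5.png',cv2.resize(im[110:230,270:430,::-1],None,fx=4.5,fy=4.5,interpolation=cv2.INTER_CUBIC))
im=arm.get_image('scene');cv2.imwrite('pics/s5.png',cv2.resize(im[130:250,170:330,::-1],None,fx=4.5,fy=4.5,interpolation=cv2.INTER_CUBIC))
E
```

```text
clock: 6.9
position: [0.4731, -0.2434, 0.1128]
ee_rot: [-3.103, -0.472, 0.004]
force: [-0.4, -0.7, 0.0]
width: 0.007
clock: 7.1
position: [0.4745, -0.2448, 0.1164]
ee_rot: [-3.106, -0.47, -0.001]
force: [-0.2, -0.2, 0.0]
width: 0.009
[ 0.47447243 -0.24477525  0.11636259]
```

View pics/d5.png

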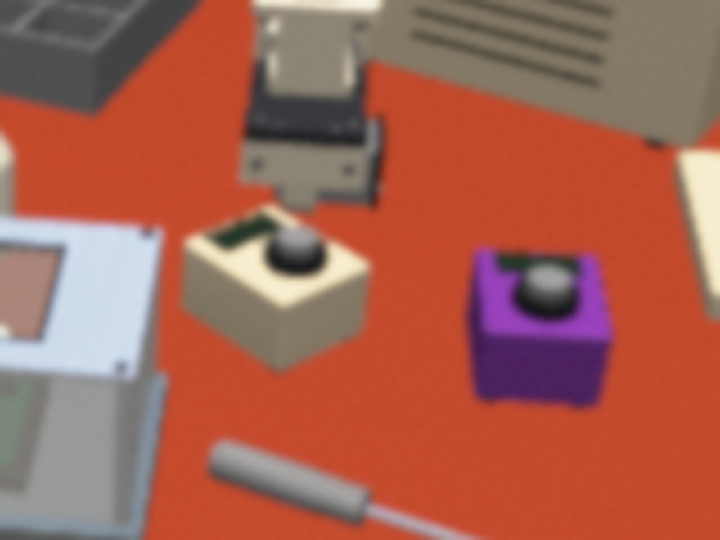

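View pics/s5.png

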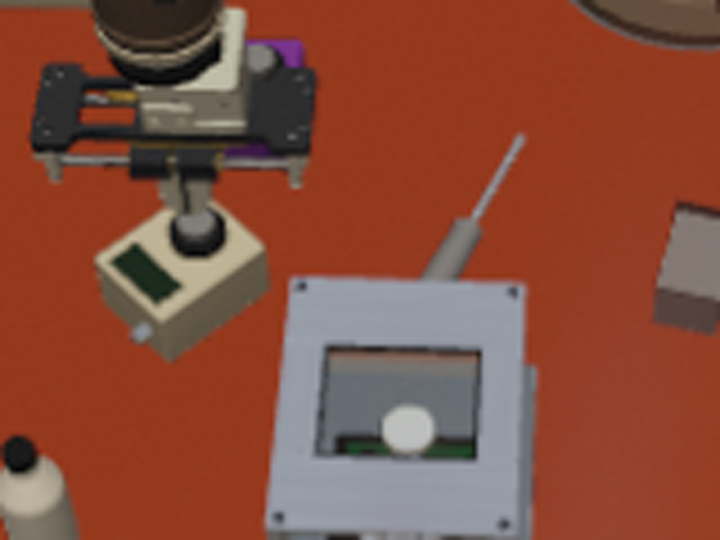

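```bash
python3 - <<'E'
from h import *
for n,o in(('scene',(170,130)),('side',(270,110))):
  m=arm.camera_model(n)
  for P in([.4745,-.2445,.082],[.4745,-.2385,.082],[.4805,-.2445,.082],[.4745,-.2448,.099]): print(n,P,(proj(m,pose(m),P)-o)*4.5+1.75)
E
```

```text
scene [0.4745, -0.2445, 0.082] [191.636883   217.43123352]
scene [0.4745, -0.2385, 0.082] [199.28904913 219.53658152]
scene [0.4805, -0.2445, 0.082] [188.37019025 223.622222  ]
scene [0.4745, -0.2448, 0.099] [188.83116433 202.54334057]
side [0.4745, -0.2445, 0.082] [294.94467638 232.3441858 ]
side [0.4745, -0.2385, 0.082] [291.90146054 236.67686045]
side [0.4805, -0.2445, 0.082] [286.23413672 230.35612568]
side [0.4745, -0.2448, 0.099] [297.02747793 209.57415828]
```

The fixed cameras hint at the button being 2–4 mm further in +y than the wrist view says. I'll split the difference with +2 mm, well inside the 14 mm button radius, and press.

```bash
python3 -m creep '[[[0,0.2,-0.5,0,0,0,-1],[0,0.2,-1,0,0,0,-1],[0,0.2,-1.3,0,0,0,-1],[0,0.2,-1.5,0,0,0,-1]]]'
python3 -m creep '[[[0,0,-0.2,0,0,0,-1],[0,0,-0.4,0,0,0,-1],[0,0,-0.4,0,0,0,-1]]]'
```

```text
clock: 7.6
position: [0.4732, -0.2437, 0.1005]
ee_rot: [-3.107, -0.468, 0.0]
force: [-0.2, -0.3, -0.3]
width: 0.001
clock: 7.9
position: [0.4732, -0.2438, 0.0966]
ee_rot: [-3.107, -0.467, 0.0]
force: [-1.1, 0.1, 2.8]
width: 0.004
```

```bash
python3 -m creep '[[[0,0,-0.2,0,0,0,-1],[0,0,-0.3,0,0,0,-1],[0,0,-0.3,0,0,0,-1]]]'
python3 -m creep '[[[0,0,-0.1,0,0,0,-1],[0,0,-0.2,0,0,0,-1],[0,0,-0.2,0,0,0,-1]]]'
```

```text
clock: 8.2
position: [0.4733, -0.2437, 0.0938]
ee_rot: [3.106, 0.467, 0.0]
force: [-0.7, -0.1, 4.2]
width: 0.007
clock: 8.5
position: [0.4734, -0.2438, 0.093]
ee_rot: [3.106, 0.467, 0.001]
force: [-6.2, 2.3, 20.0]
width: 0.008
```

At tip z = 0.076, exactly 6 mm of travel, the force jumps from 4 to 20 N, so the button is fully down. Releasing straight up.

```bash
python3 -m creep '[[[0,0,0,0,0,0,-1],[0,0,0.5,0,0,0,-1],[0,0,1.5,0,0,0,-1],[0,0,4,0,0,0,-1],[0,0,8,0,0,0,-1]]]'
python3 -m creep '[[[0,0,4,0,0,0,-1],[-1,0,8,0,0,0,-1],[-3.3,0,11,0,0,0,-1],[-3.3,0,11,0,0,0,-1],[-3.3,0,11,0,0,0,-1]]]'
python3 - <<'E'
from h import *
s=arm.observe();im=arm.get_image('wrist');print(s['position'],s['force'],s['clock'])
T=pose(arm.camera_model('wrist'),s);m=arm.camera_model('wrist')
a=im[:,:,::-1];cv2.imwrite('pics/w6.png',a)
for P in([.4745,-.2445,.082],[.4745,-.2445,.076]): print(proj(m,T,P))
b=[cv2.resize(arm.get_image(n)[y:y+150,x:x+200,::-1],None,fx=2.6,fy=2.6,interpolation=cv2.INTER_CUBIC)for n,y,x in(('scene',130,170),)]
cv2.imwrite('pics/s6.png',b[0])
im=arm.get_image('side');cv2.imwrite('pics/d6.png',cv2.resize(im[110:230,210:370,::-1],None,fx=4.5,fy=4.5,interpolation=cv2.INTER_CUBIC))
E
```

```text
clock: 9.0
position: [0.472, -0.243, 0.171]
ee_rot: [-3.104, -0.468, 0.005]
force: [1.1, -0.9, 0.3]
width: 0.007
clock: 9.5
position: [0.4404, -0.2439, 0.2825]
ee_rot: [3.105, 0.467, 0.003]
force: [0.4, 1.1, -0.9]
width: 0.006
[ 0.44037113 -0.24386701  0.28252787] [ 0.41425784  1.05457344 -0.90647361] 9.5
[282.73140224 151.78896042]
[282.52904664 151.05587211]
```

View pics/w6.png

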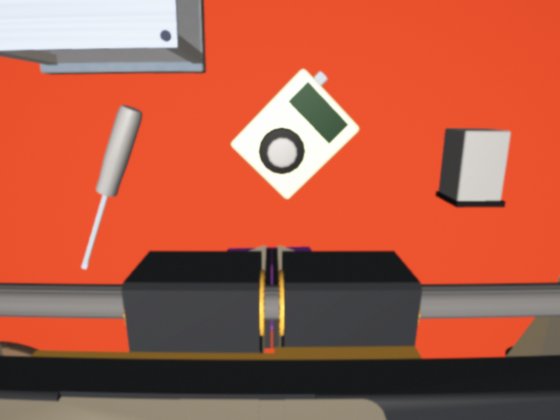

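View pics/d6.png

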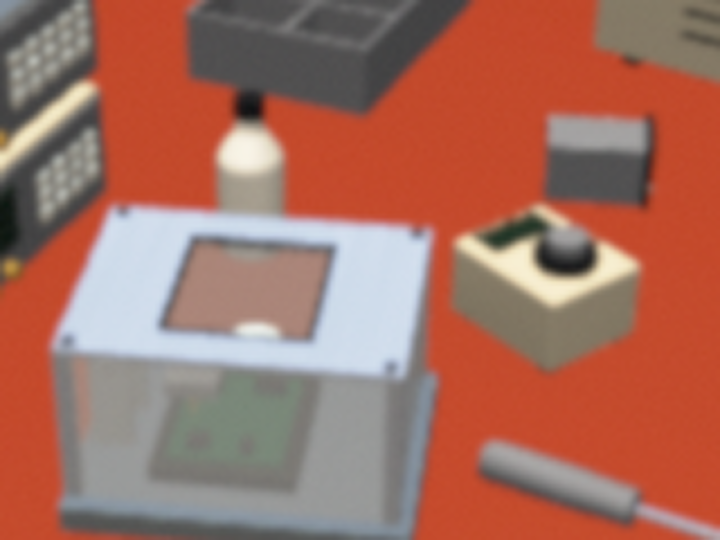

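View pics/s6.png

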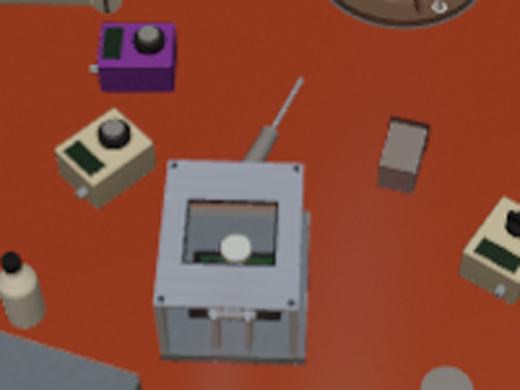

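The start box is where it was, with its button at (282,152) in the wrist view against a predicted (283,152), and the button is back up. The lever is still down and nothing else has moved. The arm is clear, so I'm handing in.

```bash
python3 -c "
from cell import arm
print(arm.sign_off())"
```

```text
the job is handed in; nothing more can be done
None
```

I pressed the contact lever to its stop through the guard window with the fingers closed. Then I pressed and released the button on the beige start box, and handed the job in after about 10 s of robot time.

- **Lever:** the motion stalled at tip height 91 mm while the force rose to 26 N. After I withdrew, the side camera still showed the pad in its lowered position.
- **Button:** it went down 6 mm (tip at 76 mm), and the force rose from 4 to 20 N at the end. Afterwards the pictures showed it back up.
- **Guard and bench:** the fingers were planned with more than 25 mm of clearance inside the window, and the measured forces showed no sign of touching the guard. The start box was within about 1 mm of where it had been. The other objects looked unmoved in the pictures.
- **Disagreement:** the fixed cameras put the button 2–6 mm away from the wrist camera's estimate, mostly in +y. I aimed with a 2 mm correction, well within the button's 14 mm radius. I had no direct reading of the lever or button joints, so both results rest on forces, heights and pictures.

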